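Pile two mended pocket books for pressing

ROBOT

A 7-joint arm with a two-finger parallel gripper is mounted at the origin on the work surface. World frame = base frame: x ahead of the robot, y to its left, z up, the work surface at z = 0. Lengths are in m, angles in rad, forces in N, time in s.
With the tool pointing down it reaches from about 0.4 to 0.85 m from the base axis. Payload 4.5 kg.
Tool frame: the origin (TCP) lies at the centre of the arm's flange, where the gripper is bolted on; the fingertips stand 173 mm ahead of it and the grasp point (between the pads) lies 155 mm ahead of it (grip_point_offset is the distance from the TCP to the grasp point, in m); y points along the fingers, z is the direction in which the jaws open and shut, and the axes are right-handed (so a half turn about y gives the same grasp; the last joint's range is limited). The gripper opens to 85 mm and grips with 20 to 120 N. Pads are 22 mm wide; open, the fingers measure 114 mm over their backs; the gripper's body (76 mm by 85 mm) begins 54 mm behind the grasp point. The pads swing forward as they close: fully open they stand 13 mm farther back than shut.
Start: joints at [-1.078, 0.689, -0.195, 1.565, 0.157, 0.902, -0.215], TCP at [0.277, 0.56, 0.405] pointing down, gripper open.
Joint ranges: [-3.01, 3.01], [-0.46, 2.08], [-1.47, 1.51], [0.13, 2.56], [-1, 4.14], [0.04, 2.09], [-2.66, 2.66]. Speed limits (rad/s): [2.57, 2.57, 3.14, 3.14, 3.14, 3.14, 3.14].

INTERFACE

Orientations are given as a rotation vector (axis times angle).
In Python, from station import * gives the robot as it stands. The module is installed in compiled form; this text tells all that it offers. Calls block until the motion is done:
- move_ptp(position, orientation): joint-space move of the TCP to a pose.
- move_straight(position, v=0.15, attitude=None): straight line of the TCP; attitude=None keeps the orientation; v is the mean speed in m/s.
- move_joints(angles): joint-space move.
- set_gripper(opening, force=None): finger opening in m; force is the grip in N (None keeps the last); returns when the fingers have stopped.
- sleep(seconds).
- inverse_kinematics(position, orientation): joint angles nearest the present ones, or None.
- camera(name): name is "scene" or "top"; returns a dict with "frame" (400x640x3 uint8, red, green, blue), "depth" (400x640 float32, m along the optical axis (not along the pixel's ray), 0 where there is no reading), "mtx" (3x3 intrinsics, pixels), "distortion" ([k1, k2, p1, p2, k3] as OpenCV has them; the pictures are not rectified), "T" (4x4, takes a point from camera to world coordinates). Camera axes: x right, y up, looking along -z (the intrinsics and any distortion apply to the point x, -y, -z); pixel columns grow to the right and rows downward; lengths in m; the calibration is good to about 2 mm. A picture is of the moment at which its call begins.
A pose or a line that the arm cannot do raises MotionError and nothing moves.
- job_done(): hands the job in, once; it reports no verdict.
Readings, each from a call of its own:
- current_time(): time.
- current_joint_positions(): joint angles.
- current_qd(): joint speeds.
- current_joint_torque(): joint torques, N m.
- current_eef_pos(): TCP position.
- current_orientation(): TCP orientation.
- current_contact_force(): force on the tool from outside, world axes, zero at the start.
- current_wrist_torque(): the same for the moment, N m.
- current_opening(): finger opening in m.
Only numpy, scipy, OpenCV 4.12 (cv2) and the standard library are available. Lean on these libraries where they do the work, as an engineer would, in place of code of your own. Each camera call takes 0.05 s, during which the arm holds its last target. There are 200 camera calls.

TASK

Put the two mended books to press. On the fixed base board build one pile, from the bottom up: the red book, the large board (red stripe), the green book, the small board (green stripe), and last the weight, each lying flat, centred on the one below and square with the base board. Set each one down without dropping it, and leave the blue book, the paste jar, the brush and the bone folder where they are.

Things in the scene. Friction and masses are not known exactly. Their poses are not given: they have to be found in the camera images.
- base_top (a point): Fixed pale plywood base board, 150 (x) by 110 (y) by 18 mm thick, bare on top, lying on the green cutting mat; the pile is built on it. The point is the centre of its upper face, which is 21 mm above the table top (the mat is 3 mm thick). It does not move when pushed. Site axes: x along its length, y across its width, z up.
- red_book_mid (a point): Closed pocket book in dark red leather with tan page edges, rigid, 92 long (x) by 62 wide (y) by 26 mm thick, about 0.13 kg, lying flat on the mat with its spine along the -y side. The point is its centre, 13 mm above its underside. Site axes: x along its length, y across its width, z up.
- large_board_mid (a point): Loose plywood pressing board with a red stripe painted across the middle of its upper face, 104 long (x) by 70 wide (y) by 15 mm thick, about 0.07 kg, lying flat on the mat. The point is its centre, 7.5 mm above its underside. Site axes: x along its length, y across its width, z up.
- green_book_mid (a point): Closed pocket book in leaf-green leather (yellower than the mat) with tan page edges, rigid, 80 long (x) by 54 wide (y) by 20 mm thick, about 0.08 kg, lying flat on the mat with its spine along the -y side. The point is its centre, 10 mm above its underside. Site axes: x along its length, y across its width, z up.
- small_board_mid (a point): Loose plywood pressing board with a green stripe painted across the middle of its upper face, 92 long (x) by 62 wide (y) by 15 mm thick, about 0.06 kg, lying flat on the mat. The point is its centre, 7.5 mm above its underside. Site axes: x along its length, y across its width, z up.
- weight_knob (a point): Binder's weight: a steel slab 80 long (x) by 56 wide (y) by 16 mm thick with an upright round brass knob, 22 mm in diameter and 34 mm tall, in the middle of its top; 50 mm tall in all, about 0.65 kg, standing on the mat. The point lies on the knob's axis, 38 mm above the slab's underside (12 mm below the knob's top), a place to grip it from above. Site axes: x along its length, y across its width, z up.
- blue_book_mid (a point): Bystander: closed pocket book in blue leather, 86 long (x) by 58 wide (y) by 23 mm thick, lying flat among the things to be piled; it is not to be pressed and stays where it is. The point is its centre, 11.5 mm above its underside.
- paste_jar_mid (a point): Bystander: amber paste jar with a white lid, 66 mm in diameter, 75 mm tall, standing on the mat. The point is its centre, half-way up.
- paste_brush_mid (a point): Bystander: round paste brush, dark wooden handle, steel ferrule and pale bristles, lying on the mat, 200 mm long (x, bristles towards +x), about 24 mm thick. The point is its centre, 11 mm up.
- bone_folder_mid (a point): Bystander: cream-coloured bone folder lying flat on the mat, 148 long (x) by 21 by 5 mm. The point is about its middle, 2.5 mm up.
Things that resemble listed ones, but are neither listed nor needed, are in the scene too. What is shaped like the part that bears weight_knob but brown, purple or turquoise is not meant.

How it is judged:
On the way, in this order (a step that is already met when the one before it is completed fails the run):
1. the red book lies flat, centred and square on the base board, let go and at rest (z of red_book_mid in the frame of base_top between 0.008 and 0.018 m and horizontal distance between red_book_mid and base_top below 0.015 m and angle between the x axis of red_book_mid and the x axis of base_top, either way round below 0.2 rad and angle between red_book_mid's own z axis and vertical below 0.08 rad and linear speed of red_book below 0.03 m/s and contact force between the fingers and red_book below 0.1 N), for 0.2 s.
2. the large board lies flat, centred and square on the red book, let go and at rest (z of large_board_mid in the frame of base_top between 0.0285 and 0.0385 m and horizontal distance between large_board_mid and red_book_mid below 0.012 m and angle between the x axis of large_board_mid and the x axis of base_top, either way round below 0.2 rad and angle between large_board_mid's own z axis and vertical below 0.08 rad and linear speed of large_board below 0.03 m/s and contact force between the fingers and large_board below 0.1 N), for 0.2 s.
3. the green book lies flat, centred and square on the large board, let go and at rest (z of green_book_mid in the frame of base_top between 0.046 and 0.056 m and horizontal distance between green_book_mid and large_board_mid below 0.012 m and angle between the x axis of green_book_mid and the x axis of base_top, either way round below 0.2 rad and angle between green_book_mid's own z axis and vertical below 0.08 rad and linear speed of green_book below 0.03 m/s and contact force between the fingers and green_book below 0.1 N), for 0.2 s.
4. the small board lies flat, centred and square on the green book, let go and at rest (z of small_board_mid in the frame of base_top between 0.0635 and 0.0735 m and horizontal distance between small_board_mid and green_book_mid below 0.012 m and angle between the x axis of small_board_mid and the x axis of base_top, either way round below 0.2 rad and angle between small_board_mid's own z axis and vertical below 0.08 rad and linear speed of small_board below 0.03 m/s and contact force between the fingers and small_board below 0.1 N), for 0.2 s.
5. the weight lies flat, centred and square on the small board, let go and at rest (z of weight_knob in the frame of base_top between 0.109 and 0.119 m and horizontal distance between weight_knob and small_board_mid below 0.012 m and angle between the x axis of weight_knob and the x axis of base_top, either way round below 0.2 rad and angle between weight_knob's own z axis and vertical below 0.08 rad and linear speed of weight below 0.03 m/s and contact force between the fingers and weight below 0.1 N), for 0.2 s.
At the end, for the whole second after the job is handed in: Pile from below: base board, red book, large board, green book, small board, weight. Centres within 12 mm of the one below (red book 15 mm of the base board), heights within 5 mm, flat within 0.08 rad, lengths along the base board's (either way) within 0.20 rad, at rest and let go (all of step 1 and all of step 2 and all of step 3 and all of step 4 and all of step 5); the robot touches nothing.
It fails at once if the blue book is moved more than 20 mm (distance of blue_book_mid from where it was at the start of the episode above 0.02 m).
It fails at once if the paste jar is moved more than 20 mm (distance of paste_jar_mid from where it was at the start of the episode above 0.02 m).
It fails at once if the paste brush is moved more than 20 mm (distance of paste_brush_mid from where it was at the start of the episode above 0.02 m).
It fails at once if the bone folder is moved more than 20 mm (distance of bone_folder_mid from where it was at the start of the episode above 0.02 m).
It fails at once if a thing is dropped: it falls free of the fingers faster than 0.6 m/s ((contact force between the fingers and red_book below 0.1 N and linear speed of red_book above 0.6 m/s) or (contact force between the fingers and large_board below 0.1 N and linear speed of large_board above 0.6 m/s) or (contact force between the fingers and green_book below 0.1 N and linear speed of green_book above 0.6 m/s) or (contact force between the fingers and small_board below 0.1 N and linear speed of small_board above 0.6 m/s) or (contact force between the fingers and weight below 0.1 N and linear speed of weight above 0.6 m/s)).
It also fails if it takes over 138 s, if anything falls off the work surface, if the arm or the gripper's body presses on something with over 40 N, if the wrist force passes 120 N, or if a joint passes its speed limit or range.

## Working session

There is one attempt and no reset: what is moved stays moved. The work goes in short steps, each a Python script; the robot and the scene stay as the last script left them, time stands still between calls to the robot, and variables do not carry over. Pictures are saved under pics/ and viewed, about 12 in all and at most 16, crops included, and the job is handed in when it is done.

```bash
mkdir -p pics; python3 - <<'E'
from station import *
import cv2,numpy as np
for n in("top","scene"):
    c=camera(n); cv2.imwrite(f"pics/{n}0.png",c["frame"][:,:,::-1]); np.savez(f"{n}0.npz",**c)
    print(n,c["mtx"],c["distortion"],c["T"])
print(current_eef_pos(),current_orientation(),current_time(),current_opening())
E
```

```text
top [[445.05170178   0.         315.54358406]
 [  0.         445.05170178 198.39468727]
 [  0.           0.           1.        ]] [0.03216662 0.         0.         0.         0.        ] [[-0.02066826  0.99782841 -0.06254024  0.36105942]
 [-0.9997769  -0.02035508  0.00564082  0.09001437]
 [ 0.00435555  0.06264287  0.9980265   1.62819308]
 [ 0.          0.          0.          1.        ]]
scene [[492.63315216   0.         319.86130267]
 [  0.         492.63315216 200.9851864 ]
 [  0.           0.           1.        ]] [-0.0969806  0.         0.         0.         0.       ] [[ 0.80293066 -0.479176    0.35453169  0.96235949]
 [ 0.59599821  0.65477303 -0.46482084 -0.51430597]
 [-0.0094068   0.58451916  0.81132537  1.15342746]
 [ 0.          0.          0.          1.        ]]
[0.2766766  0.56007511 0.40394645] [-1.54242036  0.36001414 -0.3595713 ] 0.1 0.08566558436914096
```

View pics/top0.png

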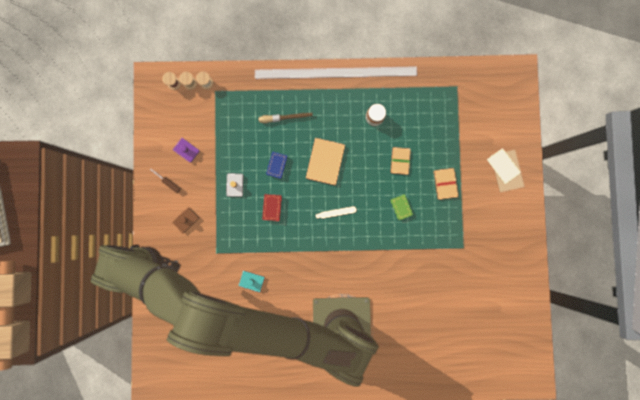

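View pics/scene0.png

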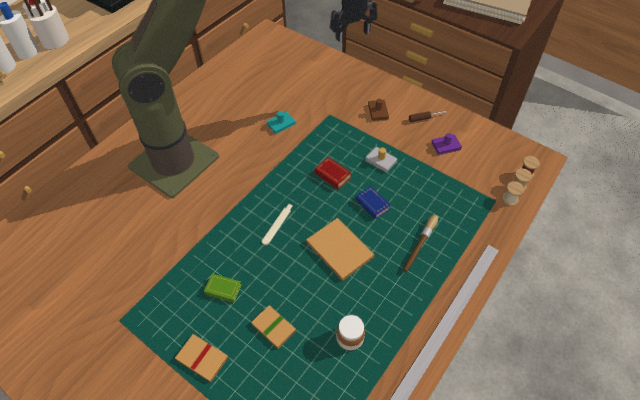

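The top view shows the base board at px (325,161), red book (272,208), large board (446,184), green book (402,207), small board (401,161), weight (235,185) and blue book (277,166). I'll measure these using depth from both cameras.

```bash
cat > vis.py <<'E'
import numpy as np,cv2
def world(c):
    h,w=c["depth"].shape
    uv=np.stack(np.meshgrid(np.arange(w),np.arange(h)),-1).reshape(-1,1,2).astype(float)
    n=cv2.undistortPoints(uv,c["mtx"],c["distortion"])[:,0]
    d=c["depth"].reshape(-1).astype(float)
    P=np.c_[n[:,0]*d,-n[:,1]*d,-d,np.ones_like(d)]@c["T"].T
    P=P[:,:3]; P[d==0]=np.nan
    return P.reshape(h,w,3)
def face(P,seed,ztop,r=.1,dz=.005):
    """rectangle of an upper face near seed (xy): centre, yaw of long side, size, mean z"""
    m=(np.abs(P[...,2]-ztop)<dz)&(np.hypot(P[...,0]-seed[0],P[...,1]-seed[1])<r)
    _,lab,st,_=cv2.connectedComponentsWithStats(m.astype(np.uint8),connectivity=4)
    if st.shape[0]<2: return None
    q=P[lab==1+np.argmax(st[1:,4])]
    (cx,cy),(a,b),t=cv2.minAreaRect(q[:,:2].astype(np.float32))
    t=np.radians(t)+(0 if a>b else np.pi/2)
    X=q[:,:2]-q[:,:2].mean(0); e=np.linalg.eigh(X.T@X)[1][:,1]
    wrap=lambda t:(t+np.pi/2)%np.pi-np.pi/2
    return np.r_[cx,cy,q[:,:2].mean(0),wrap(t),wrap(np.arctan2(e[1],e[0])),max(a,b),min(a,b),q[:,2].mean(),len(q)]
E
cat > m.py <<'E'
import numpy as np
from vis import *
t=dict(np.load("top0.npz"));s=dict(np.load("scene0.npz"))
Pt,Ps=world(t),world(s)
np.set_printoptions(precision=4,suppress=True)
print("cx cy mx my yawrect yawpca L W z n")
O=dict(base=(325,161,.021),red=(272,208,.029),large=(446,184,.018),green=(402,207,.023),small=(401,161,.018),weight=(235,185,.019),knob=(235,184,.053),blue=(277,166,.026))
for k,(u,v,z) in O.items():
    seed=Pt[v,u,:2]
    print(k,seed,Pt[v,u,2])
    for P in(Pt,Ps): print("   ",face(P,seed,z,r=.05 if k=="knob" else .1))
E
python3 m.py
```

```text
cx cy mx my yawrect yawpca L W z n
base [0.5973 0.0437] 0.02097737756475504
    [   0.5972    0.0441    0.5972    0.0454   -0.2501   -0.1826    0.1504
    0.1099    0.0209 1016.    ]
    [   0.5972    0.0452    0.5996    0.043    -0.2441   -0.2446    0.1524
    0.1123    0.0217 1980.    ]
red [0.43   0.2384] 0.02549186966489625
    [  0.4334   0.2404   0.4322   0.2397  -0.0977  -0.0817   0.0913   0.0609
   0.0288 348.    ]
    [  0.4337   0.2409   0.4343   0.2393  -0.1041  -0.1175   0.0925   0.065
   0.0289 480.    ]
large [ 0.5048 -0.394 ] 0.015583011164607141
    [  0.5073  -0.3904   0.5085  -0.391    0.0978   0.1688   0.1028   0.0711
   0.0182 435.    ]
    [   0.5093   -0.3899    0.5106   -0.3909    0.1044    0.1392    0.1058
    0.0716    0.0185 1251.    ]
green [ 0.4241 -0.2299] 0.02482725393094598
    [  0.4252  -0.2287   0.4242  -0.2274   0.3323   0.3968   0.0794   0.0538
   0.023  258.    ]
    [  0.4262  -0.2277   0.427   -0.228    0.3568   0.3584   0.0814   0.0563
   0.0232 613.    ]
small [ 0.5913 -0.232 ] 0.023383280310706134
    [  0.5941  -0.2287   0.594   -0.2287  -0.128   -0.1246   0.0919   0.0627
   0.0179 361.    ]
    [  0.5965  -0.2287   0.5977  -0.2292  -0.1023  -0.1231   0.0933   0.0621
   0.0182 916.    ]
weight [0.513  0.3654] 0.054999717382804736
    [  0.5186   0.3736   0.5188   0.3741  -0.0211  -0.0858   0.0769   0.0553
   0.0188 245.    ]
    [  0.52     0.3729   0.5226   0.3703  -0.0282   0.0366   0.0822   0.0589
   0.0182 324.    ]
knob [0.5171 0.3663] 0.049395277069494314
    [ 0.5188  0.3743  0.5177  0.3744 -0.0397 -1.1745  0.0183  0.0183  0.0533
 25.    ]
    [ 0.519   0.3746  0.5199  0.3733 -0.7386 -0.987   0.0229  0.0186  0.0521
 36.    ]
blue [0.5817 0.218 ] 0.026464434911460222
    [  0.5872   0.221    0.5874   0.221   -0.2586  -0.3084   0.0857   0.0579
   0.0255 316.    ]
    [  0.5871   0.2218   0.5879   0.2207  -0.2796  -0.2468   0.0864   0.0607
   0.0267 495.    ]
```

```bash
cat > arm.py <<'E'
from station import *
import numpy as np
from scipy.spatial.transform import Rotation as R
def att(a):
    """tool down, jaws opening along world direction a"""
    z=np.array([np.cos(a),np.sin(a),0]); y=np.array([0,0,-1.])
    return R.from_matrix(np.c_[np.cross(y,z),y,z]).as_rotvec()
def best(p,a):
    q0=np.array(current_joint_positions()); c=[]
    for k in(-1,0,1):
        q=inverse_kinematics(list(p),list(att(a+k*np.pi)))
        if q is not None: c.append((np.abs(np.array(q)-q0).max(),k))
    return att(a+min(c)[1]*np.pi)
def go(x,y,z,a):
    move_ptp([x,y,z],list(best([x,y,z],a)))
def down(x,y,z0,z1,step=.001,lim=3.,v=.03):
    """descend in steps until the upward force grows by lim"""
    f0=current_contact_force()[2]; z=z0
    while z>z1:
        z=max(z-step,z1); move_straight([x,y,z],v=v)
        f=current_contact_force()[2]-f0
        if abs(f)>lim: return z,f
    return z,f
E
python3 - <<'E'
from arm import *
x,y=.455,.13
set_gripper(.062)
go(x,y,.23,0); move_straight([x,y,.186],v=.1)
print(current_opening(),current_eef_pos(),current_contact_force(),current_time())
print(down(x,y,.186,.155,step=.002),current_eef_pos(),current_contact_force(),current_time())
move_straight([x,y,.23])
print(current_contact_force(),current_time(),current_joint_positions())
E
```

```text
0.06277408781190663 [0.45499448 0.1301957  0.18603684] [-0.00407615 -0.70294747  0.00627524] 2.8667Traceback (most recent call last):
  File "<stdin>", line 6, in <module>
  File "arm.py", line 20, in down
    z=max(z-step,z1); move_straight([x,y,z],v=v)
                      ~~~~~~~~~~~~~^^^^^^^^^^^^^
station.MotionError: the arm cannot follow that straight line within its joint ranges
```

```bash
python3 - <<'E'
from arm import *
np.set_printoptions(precision=3,suppress=True)
print(current_eef_pos(),current_joint_positions(),current_time(),current_contact_force())
for n,x,y,a in(("red",.4335,.2406,-.10),("large",.5083,-.39,.10),("green",.4257,-.2282,.345),("small",.5953,-.2287,-.115),("w",.519,.3737,-.025),("base",.5972,.0447,-.247)):
  for z in(.155,.165,.23):
    for k in(.5,-.5):
      for d in((0,.5) if n=="w" else (0,)):
        q=inverse_kinematics([x,y,z],list(att(a+k*np.pi+d*np.pi))); print(n,z,k,d,None if q is None else np.array(q))
E
```

```text
[0.455 0.13  0.174] [-0.373  0.941 -0.004  2.155  0.068  0.045 -0.443] 4.3667 [-0.013 -0.389  0.009]
red 0.155 0.5 0 [-0.552  0.982 -0.078  2.085  0.705  0.101  0.173]
red 0.155 -0.5 0 [-0.653  0.99   0.088  2.089 -0.85   0.098 -1.428]
red 0.165 0.5 0 [-0.54   0.962 -0.097  2.085  0.69   0.125  0.188]
red 0.165 -0.5 0 [-0.67   0.972  0.117  2.091 -0.87   0.126 -1.408]
red 0.23 0.5 0 [-0.454  0.837 -0.238  2.077  0.638  0.299  0.239]
red 0.23 -0.5 0 [-0.77   0.861  0.286  2.093 -0.814  0.299 -1.46 ]
large 0.155 0.5 0 [ 0.882  1.113 -0.57   1.623  0.878  0.681  1.524]
large 0.155 -0.5 0 [ 0.641  1.053 -0.108  1.637  0.212  0.464 -1.074]
large 0.165 0.5 0 [ 0.899  1.105 -0.606  1.623  0.893  0.712  1.514]
large 0.165 -0.5 0 [ 0.636  1.036 -0.099  1.638  0.187  0.476 -1.052]
large 0.23 0.5 0 [ 0.989  1.059 -0.803  1.614  0.935  0.895  1.487]
large 0.23 -0.5 0 [ 0.592  0.936 -0.017  1.637  0.025  0.568 -0.911]
green 0.155 0.5 0 [ 0.435  0.98  -0.063  2.123  0.924  0.065  1.393]
green 0.155 -0.5 0 [ 0.517  0.983 -0.195  2.118  1.279  0.169 -2.094]
green 0.165 0.5 0 [ 0.68   0.996 -0.467  2
[... 1151 characters left out ...]
  1.647 -0.099  0.459 -0.633]
w 0.23 0.5 0 [-0.506  0.954 -0.355  1.63   0.489  0.647  0.427]
w 0.23 0.5 0.5 [-0.314  1.04  -0.746  1.619  0.889  0.854  1.685]
w 0.23 -0.5 0 [-0.942  0.998  0.474  1.656 -0.677  0.658 -1.7  ]
w 0.23 -0.5 0.5 [-0.728  0.937  0.058  1.644 -0.088  0.563 -0.643]
base 0.155 0.5 0 [ 0.049  1.043 -0.357  1.764  0.728  0.471  0.517]
base 0.155 -0.5 0 [-0.307  1.052  0.279  1.783 -0.659  0.401 -1.364]
base 0.165 0.5 0 [ 0.054  1.027 -0.365  1.765  0.714  0.486  0.529]
base 0.165 -0.5 0 [-0.311  1.036  0.288  1.785 -0.648  0.416 -1.374]
base 0.23 0.5 0 [ 0.078  0.926 -0.41   1.76   0.613  0.587  0.617]
base 0.23 -0.5 0 [-0.337  0.934  0.336  1.783 -0.561  0.521 -1.451]
```

```bash
sed -i 's/        z=max(z-step,z1); move_straight(\[x,y,z\],v=v)/        z=max(z-step,z1); line(x,y,z,v)/' arm.py; cat >> arm.py <<'E'
def line(x,y,z,v=.15):
    """straight line, or a short joint move where the line meets a joint range"""
    try: move_straight([x,y,z],v=v)
    except MotionError:
        print("ptp at",x,y,z); move_ptp([x,y,z],list(current_orientation()))
E
python3 - <<'E'
from arm import *
x,y=.495,.14
line(.455,.13,.2)
go(x,y,.176,0)
print(down(x,y,.176,.155,step=.002),current_eef_pos(),current_contact_force(),current_time())
line(x,y,.23)
print(current_contact_force(),current_time(),current_joint_positions())
E
```

```text
(0.16999999999999998, np.float64(9.734639245327058)) [0.49501872 0.13998963 0.17089664] [-0.81317306 -0.63131607  9.66904758] 5.75
[-0.22251753  0.47915294 -0.29864009] 6.3 [-0.35055879  0.84114019 -0.02442033  2.02881154  0.06739245  0.27227101
 -0.43168614]
```

```bash
cat >> arm.py <<'E'
BASE=(.5972,.0447,-.247)
def pick(x,y,yaw,zt,force=40,opening=.085,da=np.pi/2):
    set_gripper(opening)
    go(x,y,zt+.06,yaw+da)
    line(x,y,zt)
    f0=current_contact_force()
    set_gripper(0,force)
    print("grip",current_opening(),"z",current_eef_pos()[2],"df",np.array(current_contact_force())-f0)
    line(x,y,zt+.03,.1)
    print("lift",current_opening(),current_contact_force(),"t",current_time())
def place(x,y,yaw,zt,via=.05,opening=.085,da=np.pi/2):
    """zt: TCP height at which the piece should touch down"""
    p=current_eef_pos(); line(p[0],p[1],zt+via,.25)
    go(x,y,zt+via,yaw+da)
    line(x,y,zt+.004)
    print("touch",down(x,y,zt+.004,zt-.003,lim=2.),"want",zt,current_eef_pos())
    set_gripper(opening)
    line(x,y,zt+.02,.08)
    line(x,y,zt+.06,.25)
    print("t",current_time(),current_contact_force())
E
python3 - <<'E'
from arm import *
pick(.4335,.2406,-.10,.176)
place(*BASE,.176+.018)
go(.5,.25,.35,0)
import cv2
from vis import *
for n in("top","scene"):
    c=camera(n); print(n,face(world(c),BASE[:2],.047))
    cv2.imwrite(f"pics/{n}1.png",c["frame"][:,:,::-1])
E
```

```text
grip 0.0611574622193523 z 0.17714659684925999 df [-0.63317008  0.37188065  6.15161073]
lift 0.06133187250305932 [ 0.8038254   0.80017092 -0.9569206 ] t 8.6833
touch (0.19399999999999998, np.float64(9.79243967915873)) want 0.19399999999999998 [0.59729042 0.04473441 0.1950923 ]
t 12.5167 [-0.46723234 -0.36328887 -1.43443885]
top [6.14249408e-01 3.91326435e-02 6.16694806e-01 4.05486295e-02
 1.35372992e+00 1.53987996e+00 6.03203997e-02 5.43840751e-02
 4.68291207e-02 1.95000000e+02]
scene [ 5.95703065e-01  4.48047593e-02  5.96828326e-01  4.38064948e-02
 -2.37633598e-01 -2.46926965e-01  9.32748467e-02  6.35499805e-02
  4.78759826e-02  7.10000000e+02]
```

View pics/scene1.png

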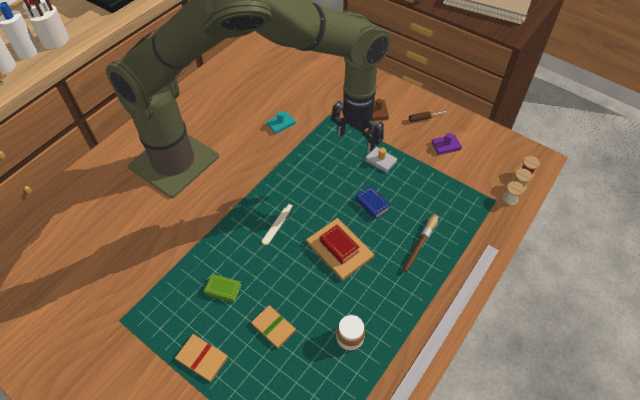

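Scene view: the red book lies square and centred on the base board at px (340,243), measured within about 2 mm. Large board next.

```bash
python3 - <<'E'
from arm import *
pick(.5083,-.390,.10,.1735)
place(*BASE,.1735+.044)
go(.45,-.2,.35,0)
import cv2
from vis import *
for n in("top","scene"):
    c=camera(n); P=world(c); print(n,face(P,BASE[:2],.062),"\n",face(P,(.4257,-.2282),.023))
    cv2.imwrite(f"pics/{n}2.png",c["frame"][:,:,::-1])
E
```

```text
grip 0.06833694458690201 z 0.17504207098713245 df [0.8958398  0.73760651 6.30137084]
lift 0.06848831230019732 [ 0.02444204  0.09672423 -0.43731267] t 17.5167
touch (0.21749999999999997, np.float64(8.050685525473762)) want 0.21749999999999997 [0.5972723  0.0448358  0.21845345]
t 22.0417 [-0.33357649  0.07441654 -0.25759975]
top [ 5.95589817e-01  4.29789759e-02  5.95081272e-01  4.33058444e-02
 -2.42275221e-01 -2.68184271e-01  1.04476646e-01  7.00104013e-02
  6.20455391e-02  4.93000000e+02] 
 [ 4.22038019e-01 -2.17192054e-01  4.24720504e-01 -2.13926553e-01
  3.16479411e-01  2.35124394e-01  7.81849921e-02  3.09530757e-02
  2.25518668e-02  1.30000000e+02]
scene [ 5.95492244e-01  4.43988442e-02  5.97138854e-01  4.31765832e-02
 -2.45155829e-01 -2.46482998e-01  1.07763954e-01  7.30583221e-02
  6.28183087e-02  9.33000000e+02] 
 [ 4.25928056e-01 -2.27228671e-01  4.27080948e-01 -2.27839072e-01
  3.63540897e-01  3.67970968e-01  8.20016786e-02  5.64879924e-02
  2.31653429e-02  6.11000000e+02]
```

View pics/scene2.png

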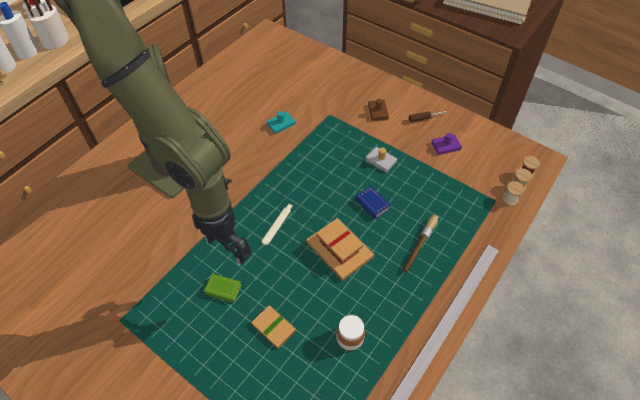

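The large board lies square on the red book at px (340,240), at the right height. Next are the green book and the small board, with a check after each. The second only goes ahead if the first is good.

```bash
python3 - <<'E'
from arm import *
import cv2
from vis import *
T=(.5965,.0443,-.246)
def look(tag,z,park):
    go(*park,.35,0); out=[]
    for n in("top","scene"):
        c=camera(n); f=face(world(c),T[:2],z); out.append(f); print(tag,n,np.round(f,4))
        cv2.imwrite(f"pics/{n}{tag}.png",c["frame"][:,:,::-1])
    return out
pick(.4258,-.2280,.35,.177)
place(*T,.177+.059)
f=look("3",.082,(.5,-.3))
if all(np.hypot(*(g[:2]-T[:2]))<.006 and abs(g[4]-T[2])<.1 for g in f):
    pick(.5953,-.2287,-.115,.174)
    place(*T,.174+.079)
    look("4",.097,(.5,-.3))
E
```

```text
grip 0.05287591078927809 z 0.17809988912372227 df [-0.35612598  0.77242864  5.81993908]
lift 0.052756841727071964 [-0.11205275 -0.16820383 -0.99456552] t 25.7333
touch (0.237, np.float64(2.0177083999066876)) want 0.236 [0.59663966 0.04435659 0.237187  ]
t 29.75 [-0.15022465 -0.44361222  0.15125127]
3 top [ 5.958e-01  4.280e-02  5.960e-01  4.310e-02 -2.583e-01 -3.303e-01
  7.940e-02  5.350e-02  8.180e-02  2.970e+02]
3 scene [ 5.960e-01  4.360e-02  5.967e-01  4.310e-02 -2.536e-01 -2.712e-01
  8.040e-02  5.490e-02  8.290e-02  5.560e+02]
grip 0.060687432231045675 z 0.17558861457452185 df [ 0.28026621 -0.84102333  5.62145974]
lift 0.06101107285229549 [ 0.71556691  0.27272535 -0.18317641] t 33.6583
touch (0.254, np.float64(4.568917759148443)) want 0.253 [0.59656535 0.04435689 0.25450135]
t 37.5333 [-0.32450307 -0.31877332 -1.50623046]
4 top [ 5.947e-01  4.260e-02  5.948e-01  4.220e-02 -2.492e-01 -2.493e-01
  9.170e-02  6.170e-02  9.690e-02  3.930e+02]
4 scene [ 5.947e-01  4.360e-02  5.968e-01  4.230e-02 -2.360e-01 -2.407e-01
  9.520e-02  6.410e-02  9.780e-02  7.650e+02]
```

```bash
ls pics
```

```text
scene0.png
scene1.png
scene2.png
scene3.png
scene4.png
top0.png
top1.png
top2.png
top3.png
top4.png
```

```bash
python3 - <<'E'
from arm import *
import cv2
from vis import *
T=(.596,.044,-.246)
pick(.519,.3738,-.025,.197,force=80,opening=.06)
place(*T,.197+.094,opening=.05)
go(.5,.3,.35,0)
print(current_time())
for n in("top","scene"):
    c=camera(n); P=world(c)
    print(n,np.round(face(P,T[:2],.113),4),"\n",face(P,T[:2],.147,r=.05)[:4])
    cv2.imwrite(f"pics/{n}5.png",c["frame"][:,:,::-1])
E
```

```text
grip 0.01997711369620144 z 0.19878369337045462 df [-0.52117449  1.83125884  5.81884765]
lift 0.019327277561835558 [-0.69182648 -0.59190561 -6.78388775] t 43.2167
touch (0.29200000000000004, np.float64(10.472714566267747)) want 0.29100000000000004 [0.59593151 0.04390861 0.29272897]
t 47.4 [-0.52164097 -0.38312237  0.12125184]
48.4583
top [ 5.938e-01  4.200e-02  5.938e-01  4.170e-02 -2.673e-01 -2.273e-01
  8.050e-02  5.500e-02  1.130e-01  2.940e+02] 
 [0.59276932 0.04193549 0.59340906 0.04191071]
scene [ 5.934e-01  4.350e-02  5.972e-01  3.950e-02 -2.699e-01 -1.422e-01
  8.340e-02  5.750e-02  1.137e-01  5.200e+02] 
 [0.5951187  0.04271748 0.59497697 0.04218411]
```

View pics/scene5.png

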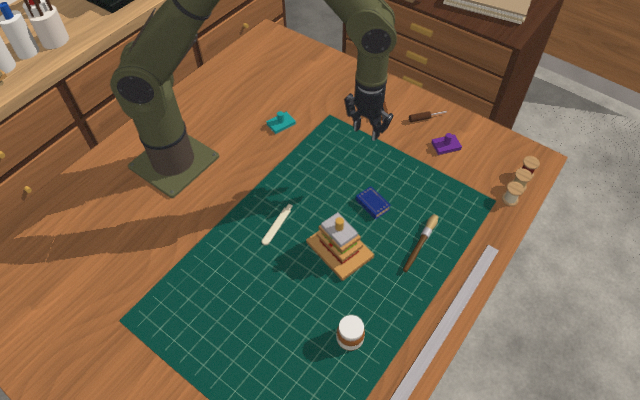

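The weight stands square on top of the full pile at px (340,230). The bystanders look unmoved and the robot is clear.

```bash
python3 -c "
from station import *
job_done(); print(current_time())"
```

```text
the job is handed in; nothing more can be done
the job is handed in; nothing more can be done
```

I built the pile on the base board in the order asked: red book, large board, green book, small board, weight. Each piece was lowered until the force reading showed it touch down, then released. I handed the job in at about 48.5 s of the 138 s allowed.

- **Position:** In the last pictures, layer centres were about 2 mm apart or less, and the weight was within about 4 mm of the base centre.
- **Angle and height:** Yaw was within about 0.03 rad of the base board, and heights were within 1–2 mm of nominal.
- **Bystanders:** The blue book, jar, brush and bone folder looked unmoved in the final scene picture. I judged this by eye and did not measure it.
- **Failed or odd checks:**
  - My first probe of the mat stopped on a joint-range error, so I repeated it a little farther out.
  - The top-camera check of the red book was bad, most likely because the arm blocked the view. I relied on the scene camera there, and both cameras agreed on the layers above.

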